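Open the exhaust damper of the UV unit by three quarters of a true turn

ROBOT

A 6-joint arm with a two-finger parallel gripper is mounted at the origin on the work surface. World frame = base frame: x ahead of the robot, y to its left, z up, the work surface at z = 0. Lengths are in m, angles in rad, forces in N, time in s.
With the tool pointing down it reaches from about 0.375 to 0.9 m from the base axis. Payload 3.1 kg.
Tool frame: the origin (TCP) lies on the centre line of the jaws, within the pads' length; the fingertips stand 17 mm ahead of it and the grasp point (between the pads) lies 2 mm behind it; z points along the fingers, y is the direction in which the jaws open and shut (so a half turn about z gives the same grasp; the last joint's range is limited). The gripper opens to 87 mm and grips with 3 to 60 N. Pads are 19 mm wide; open, the fingers measure 117 mm over their backs; the gripper's body (75 mm by 190 mm) begins 51 mm behind the grasp point.
Start: joints at [-1.31, 0.527, 1.433, -0, 1.181, -0.178], TCP at [0.266, -0.566, 0.24] pointing down, gripper open.
Joint ranges: [-3.08, 3.08], [-0.75, 2.2], [0.22, 2.44], [-1.43, 4.57], [0, 2.65], [-2.85, 2.85]. Speed limits (rad/s): [2.79, 2.79, 3.14, 3.14, 3.14, 3.14].

INTERFACE

Orientations are given as a unit quaternion [w, x, y, z].
In Python, from plant import telemetry, capture, robot, spotter gives the robot as it stands. The module is installed in compiled form; this text tells all that it offers.
- The arm moves only by the tool step_arm, never from a script. Its argument "deltas" is a list of rows, each a list of 7 numbers: the shift along the world's x, y, z in mm, then the turn, a rotation vector about the world's x, y, z in rad, then the closure, from 0 (fully open) to 1 (shut). A call has 1 to 10 rows; each row shifts and turns the commanded pose from where the row before left it; what a row does not reach is not made up. A row lasts 1/10 s, in which the tool goes at most 50 mm and 8.59 degrees, less where a joint would pass 70% of its speed; a pose out of reach is approached as far as the arm can. A call is refused whole if a number of a shift passes 50 or a number of a turn 0.15, either way. A call with a gripper value outside its range is refused whole. The fingers move at their own pace and stop on an object; the grip force is fixed at half the most. Time passes only in rows, so rows that do not move let the fingers close. It gives the time, the measured TCP pose, the force and the opening at its end, in the units of the state.
- telemetry.get_state(): the state, without advancing time (a new reading comes with each control period).
- capture(name): name is "scene" or "top" or "wrist"; returns a dict with "color" (420x560x3 uint8, red, green, blue), "z_map" (420x560 float32, m along the optical axis (not along the pixel's ray), 0 where there is no reading), "mtx" (3x3 intrinsics, pixels), "dist_coeffs" ([k1, k2, p1, p2, k3] as OpenCV has them; the pictures are not rectified), "extrinsics" (4x4, takes a point from world to camera coordinates). Camera axes: x right, y down, z forward; pixel columns grow to the right and rows downward; lengths in m; the calibration is good to about 2 mm. A picture is of the moment at which its call begins.
- robot.finish_job(): hands the job in, once; it reports no verdict.
Trained networks look in a picture, given as the dict that the camera call returned (one of the last four; its "shot" number tells which), for a name from the list of things; names that differ only in an ending like _2 or _b are one class to them, and where a whole thing is asked for, a point or a joint stands for the part that bears it (a point fixed in the world has none). Each returns a list of dicts, best first, with "confidence" (0 to 1); they miss things now and then, are a little off and sometimes report something else, mostly with a low value. They report only what shows in the picture. A call takes as long as a camera call.
- spotter.outline_of(picture, label): "mask" (420x560 bool, what is visible of it) and "rect" ([centre column, centre row, width, height] in pixels, round what is visible of it).
The state is a dict: "time": time; "q": joint angles; "joint_velocities": joint speeds; "joint_torque": joint torques, N m; "tool_pos": TCP position; "ee_rot": TCP orientation; "contact_force": force on the tool from outside, world axes, zero at the start; "moment": the same for the moment, N m; "finger_gap": finger opening in m.
Only numpy, scipy, OpenCV 4.12 (cv2) and the standard library are available. Lean on these libraries where they do the work, as an engineer would, in place of code of your own. Each camera call takes 0.05 s, during which the arm holds its last target.

TASK

Open the exhaust damper of the blue UV unit by three quarters of a turn: wind the handwheel counterclockwise by its orange crank handle. The drive has a lot of free play, so first take that up and count only the turning that really moves the yellow damper blade. Do not push the blade itself, leave the other things on the table and the unit where they are, and let go of the wheel when you are done.

Things in the scene. Friction and masses are not known exactly. Their poses are not given: they have to be found in the camera images.
- unit: The fixed UV unit. Origin at table height, straight below the handwheel's centre; x points from the wheel to the blue housing, z up. Green base plate 12 mm thick: x -140 to 260 mm, y -200 to 200 mm. Housing: x 60 to 260 mm, y -190 to 190 mm, top at 120 mm. A round duct stub rises to 201 mm at x 180, y -80 mm.
- pipe_mid (a point): Middle of the aluminium purge pipe, 24 mm in diameter, 82 mm along the unit's x from the wheel's centre, 307 mm above the table; it runs along the unit's y for 300 mm, with legs down to the housing at y = -170 and 170 mm. It is in the way of a vertical gripper over the far part of the wheel: lean the tool back along the wheel's axis, fingers closing along the unit's y.
- hub (a point): Centre of the handwheel in the rim's middle plane, 160 mm above the table, fixed in the unit. Its z is the wheel's axis, leaning 25 degrees from vertical towards the unit's -x; its y is the unit's y; its x points up the slope. It does not turn with the wheel. Opening is counterclockwise seen from above, a positive turn about z.
- wheel: Dark steel handwheel, three spokes, rim radius 65 mm, rim bar 14 mm thick, carrying the handle. Origin at hub, z along the axis; turns with the wheel. It has 2.2 rad of play on its shaft; 0.7 to 2.1 rad of it is left at the start in the opening direction (0.05 N m). Beyond that it drives shaft and blade (about 0.35 N m, 5.5 N at the handle). It stays where left.
- handle_mid (a point): Point on the axis of the orange crank handle, a sleeve 26 mm in diameter that spins freely on its own axis and stands parallel to the wheel's axis, 65 mm from it. The sleeve reaches from 12 to 68 mm above the rim's middle plane; this point is 42 mm above that plane. z along the handle, away from the wheel.
- damper: Yellow damper blade 88 x 180 x 4 mm with a 10 mm high lip at its leading edge, flat in rails on the housing. Origin mid leading edge, top face, 133 mm above the table. Opens along its own +y (the unit's y), 40 mm per full turn of the shaft; starts fully shut against its stop. Dark ticks on the rail beside it are 10 mm apart, the thick one at shut.
- mask_a: Bystander: dark flat plate 120 x 80 x 5 mm, loose on the table beside the unit. Origin under its centre.
- mask_b: Bystander: black flat plate 150 x 60 x 5 mm, loose on the table beside the unit. Origin under its centre.
- bottle: Bystander: closed amber bottle, 54 mm across, 100 mm high, standing on the table left of the unit (robot's view). Origin under its centre.
- jar: Bystander: white jar, 60 mm across, 60 mm high, standing on the table right of the unit. Origin under its centre.
- driver: Bystander: screwdriver with a green handle, about 200 mm long, lying on the table in front of the base plate. Origin under its middle.
- squeegee: Bystander: aluminium and rubber squeegee 50 x 130 x 22 mm lying on the base plate in front of the wheel's pedestal. Origin under its bar.
- meter: Bystander: grey light meter 50 x 75 x 22 mm lying on the base plate left of the wheel. Origin under its centre.

How it is judged:
By the outcome, as a careful person would: the job done as asked, in the order asked, and still so for the second after the job is handed in, with the robot touching nothing.
It also fails if it takes over 58 s, if anything falls off the work surface, if the arm or the gripper's body presses on something with over 40 N, if the wrist force passes 120 N, or if a joint passes its speed limit or range.

## Working session

There is one attempt and no reset: what is moved stays moved. The work goes in short steps, Python scripts to look and compute and a tool call to move; the robot and the scene stay as the last step left them, time stands still between calls to the robot, and variables do not carry over. Pictures are saved under pics/ and viewed, and the job is handed in when it is done.

Besides the shell and the picture viewer there is one more tool, called after "Emit:" by a JSON object that holds its "op" and its "data", one argument or row to a line. step_arm: Moves the arm, as the interface text tells. Its arguments: {"type":"object","properties":{"deltas":{"type":"array"}},"required":["deltas"]}

```bash
mkdir -p pics; ls; cat > h.py <<'E'
import numpy as np, cv2
from plant import telemetry, capture, robot, spotter
def save(p,n): cv2.imwrite('pics/'+n+'.png',p['color'][:,:,::-1])
E
python3 - <<'E'
from h import *
print(telemetry.get_state())
for n in ['scene','top','wrist']:
    p=capture(n); save(p,n+'0'); np.savez(n+'0.npz',**{k:p[k] for k in ['color','z_map','mtx','dist_coeffs','extrinsics']})
    print(n,p['mtx'].tolist(),p['dist_coeffs'],np.round(p['extrinsics'],4).tolist())
E
```

```text
pics
{'time': 0.0, 'q': array([-1.31049479e+00,  5.28455728e-01,  1.43388169e+00, -3.98488349e-05,
        1.18139301e+00, -1.78488932e-01]), 'joint_velocities': array([ 3.89675151e-05, -1.30902081e-03,  1.66145464e-04, -1.51362717e-03,
       -3.48552874e-04, -1.10776790e-03]), 'joint_torque': array([ 1.03320883e-03, -4.40046036e+01, -1.76590115e+01,  6.36162492e-02,
        5.83702116e-02, -1.55629732e-04]), 'tool_pos': array([ 0.26537148, -0.56510587,  0.23858456]), 'ee_rot': array([-1.06724228e-03,  9.76027041e-01,  2.17646670e-01, -6.21214220e-05]), 'contact_force': array([0.52055113, 0.10868266, 0.37819426]), 'moment': array([ 0.02511024, -0.02618132,  0.02772484]), 'finger_gap': 0.08709168978631233}
scene [[477.08487652281104, 0.0, 279.5449094514712], [0.0, 477.08487652281104, 211.14473751476305], [0.0, 0.0, 1.0]] [-0.17036055  0.          0.          0.          0.        ] [[0.9591, 0.283, -0.0056, -0.585], [0.1957, -0.6775, -0.709, 0.032], [-0.2044, 0.6789, -0.7052, 1.352], [0.0, 0.0, 0.0, 1.0]]
top [[534.4000617922933, 0.0, 278.3799122618633], [0.0, 534.4000617922933, 210.04715351135317], [0.0, 0.0, 1.0]] [0.04738989 0.         0.         0.         0.        ] [[0.014, -0.9998, 0.0133, 0.0121], [-0.9955, -0.0152, -0.0933, 0.6023], [0.0935, -0.0119, -0.9955, 1.4512], [0.0, 0.0, 0.0, 1.0]]
wrist [[296.0327256083198, 0.0, 281.6241868323212], [0.0, 296.0327256083198, 208.95109043488893], [0.0, 0.0, 1.0]] [-0.01932869  0.          0.          0.          0.        ] [[0.4245, -0.9054, -0.0015, -0.6249], [-0.8714, -0.409, 0.271, -0.0323], [-0.246, -0.1138, -0.9626, 0.391], [0.0, 0.0, 0.0, 1.0]]
```

View pics/scene0.png

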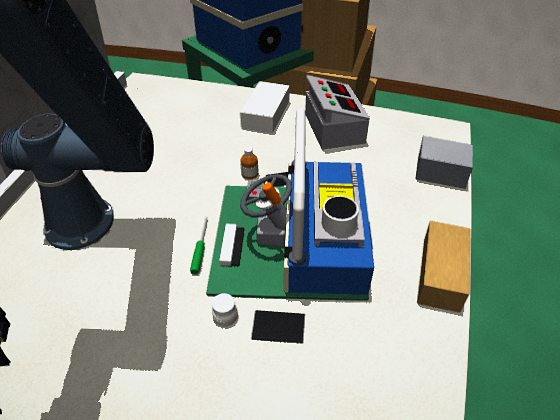

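View pics/top0.png

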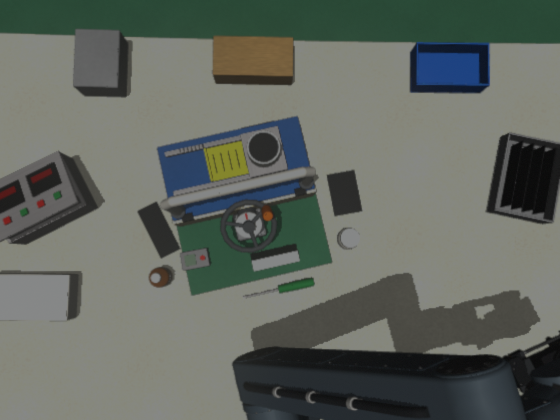

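View pics/wrist0.png

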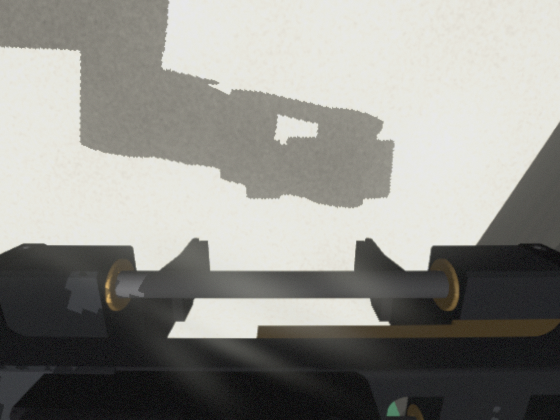

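```bash
cat >> h.py <<'E'
def crop(p,n,x0,y0,x1,y1,s):
    im=p['color'][y0:y1,x0:x1,::-1]
    cv2.imwrite('pics/'+n+'.png',cv2.resize(im,None,fx=s,fy=s,interpolation=cv2.INTER_CUBIC))
def proj(p,P):
    E=p['extrinsics']; r=cv2.Rodrigues(E[:3,:3])[0]
    return cv2.projectPoints(np.asarray(P,float).reshape(-1,1,3),r,E[:3,3],p['mtx'],p['dist_coeffs'])[0].reshape(-1,2)
def cloud(p):
    h,w=p['z_map'].shape; u,v=np.meshgrid(np.arange(w),np.arange(h))
    n=cv2.undistortPoints(np.stack([u,v],-1).reshape(-1,1,2).astype(float),p['mtx'],p['dist_coeffs']).reshape(h,w,2)
    z=p['z_map']; X=np.dstack([n*z[...,None],z]); E=p['extrinsics']
    return (X-E[:3,3])@E[:3,:3]
E
python3 - <<'E'
from h import *
t=dict(np.load('top0.npz')); s=dict(np.load('scene0.npz'))
crop(t,'topz',140,105,370,305,3.4); crop(s,'scenez',185,100,385,310,2.8)
C=cloud(t); c=t['color'].astype(int); 
hsv=cv2.cvtColor(t['color'],cv2.COLOR_RGB2HSV)
g=(abs(hsv[...,0].astype(int)-75)<15)&(hsv[...,1]>100)&(abs(C[...,2]-.012)<.008)&(C[...,0]<.9)
P=C[g][:,:2].astype(np.float32); print(g.sum(),cv2.minAreaRect(P))
b=(abs(hsv[...,0].astype(int)-110)<12)&(hsv[...,1]>120)&(abs(C[...,2]-.12)<.01)&(C[...,0]<1.05)
P=C[b][:,:2].astype(np.float32); print(b.sum(),cv2.minAreaRect(P), C[b][:,2].mean())
o=(abs(hsv[...,0].astype(int)-8)<7)&(hsv[...,1]>170)&(C[...,2]>.15)
print(o.sum(),C[o].mean(0),C[o].max(0),C[o].min(0))
E
```

```text
3442 ((0.4820637106895447, 0.08039207756519318), (0.2367112636566162, 0.3888135254383087), 13.958511352539062)
4091 ((0.7030160427093506, 0.1350487470626831), (0.19590869545936584, 0.3744821846485138), 14.113201141357422) 0.11995755354013617
74 [0.56967265 0.04937179 0.23862474] [0.58021934 0.05971604 0.24895351] [0.55824602 0.03833055 0.23142358]
```

View pics/topz.png

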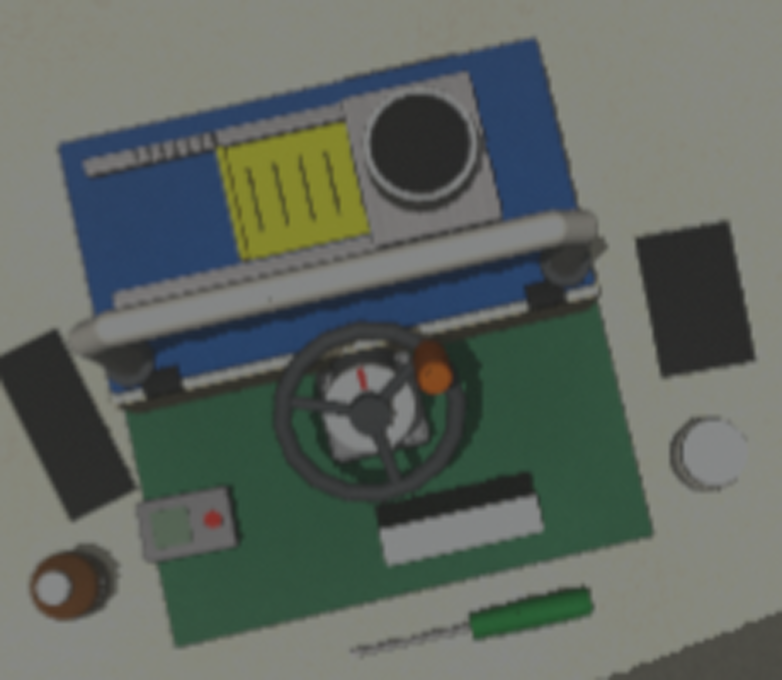

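View pics/scenez.png

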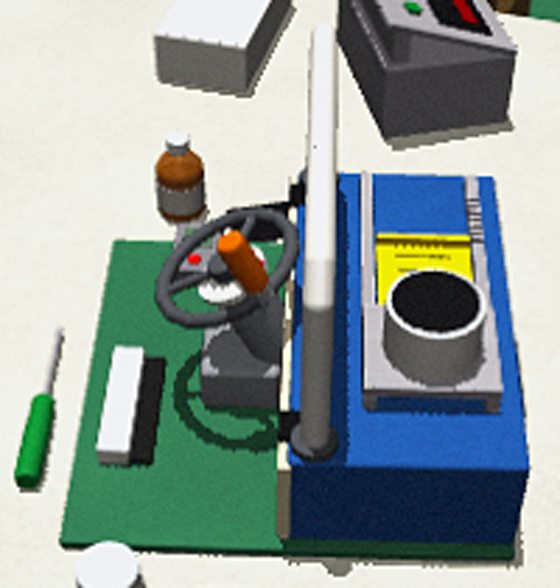

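```bash
cat >> h.py <<'E'
def Tm(x,y,yaw):
    c,s=np.cos(yaw),np.sin(yaw); T=np.eye(4); T[:2,:2]=[[c,-s],[s,c]]; T[:2,3]=[x,y]; return T
a=np.radians(25)
HU=np.eye(4); HU[:3,:3]=np.array([[np.cos(a),0,np.sin(a)],[0,1,0],[-np.sin(a),0,np.cos(a)]]).T; HU[2,3]=.16
def ap(T,P): P=np.atleast_2d(P); return P@T[:3,:3].T+T[:3,3]
E
python3 - <<'E'
from h import *
from scipy.optimize import least_squares
t=dict(np.load('top0.npz')); s=dict(np.load('scene0.npz'))
tp=[[-.14,.2,.012],[-.14,-.2,.012],[.26,.19,.12],[.26,-.19,.12]]; tu=np.array([[192.35,295.3],[331.8,262.4],[157.6,147.6],[297.9,116.8]])
sp=[[-.14,-.2,.012],[-.14,.2,.012],[.26,-.19,.12],[.26,.19,.12]]; su=np.array([[207.1,294.6],[226,185.7],[373.2,266.8],[361.8,163.6]])
f=lambda q:np.r_[(proj(t,ap(Tm(*q),tp))-tu).ravel(),(proj(s,ap(Tm(*q),sp))-su).ravel()]
for w in [slice(0,8),slice(8,16),slice(0,16)]:
    r=least_squares(lambda q:f(q)[w],[.548,.096,.244]); print(r.x,np.round(f(r.x),1))
q=r.x
T=Tm(*q)
# handle
def ang(q):
  T=Tm(*q)@HU
  for th in np.arange(-1.2,0.2,.05):
    L=ap(T,[[.065*np.cos(th),.065*np.sin(th),h] for h in (.012,.04,.068)])
    print(round(th,2),np.round(proj(t,L),0).tolist(),np.round(proj(s,L),0).tolist())
ang(q)
for n,p in(('t',t),('s',s)):
    C=cloud(p);hsv=cv2.cvtColor(p['color'],cv2.COLOR_RGB2HSV)
    o=(abs(hsv[...,0].astype(int)-8)<7)&(hsv[...,1]>170)&(C[...,2]>.15)&(C[...,1]<.1)
    v,u=np.nonzero(o); Ti=np.linalg.inv(T@HU); Q=ap(Ti,C[o])*1000
    print(n,u.mean(),v.mean(),u.min(),u.max(),v.min(),v.max(),Q.mean(0),Q.max(0),Q.min(0))
E
```

```text
[0.54629301 0.09492115 0.24124878] [-0.8  0.9  1.2  0.7 -0.9 -0.5  0.6 -1.1 -2.2 -0.7 -0.9 -0.5  1.3  1.8
 -0.  -0.7]
[0.5471042  0.09587196 0.24532411] [-0.9  0.8  0.9  0.1 -1.5 -0.4 -0.2 -1.6 -1.5 -0.7 -0.8 -0.6  2.   1.2
  0.  -1.1]
[0.54676153 0.09528542 0.24309699] [-0.8  0.8  1.1  0.4 -1.1 -0.5  0.2 -1.4 -1.9 -0.7 -0.8 -0.5  1.6  1.5
  0.  -0.9]
-1.2 [[271.0, 214.0], [272.0, 218.0], [273.0, 222.0]] [[271.0, 207.0], [265.0, 199.0], [260.0, 191.0]]
-1.15 [[270.0, 213.0], [272.0, 217.0], [273.0, 221.0]] [[272.0, 206.0], [267.0, 198.0], [261.0, 190.0]]
-1.1 [[270.0, 212.0], [271.0, 216.0], [272.0, 220.0]] [[273.0, 205.0], [268.0, 197.0], [262.0, 189.0]]
-1.05 [[269.0, 211.0], [270.0, 215.0], [271.0, 219.0]] [[274.0, 204.0], [269.0, 196.0], [264.0, 188.0]]
-1.0 [[268.0, 210.0], [269.0, 214.0], [270.0, 218.0]] [[275.0, 204.0], [270.0, 196.0], [265.0, 187.0]]
-0.95 [[267.0, 210.0], [268.0, 213.0], [269.0, 217.0]] [[276.0, 203.0], [271.0, 195.0], [266.0, 187.0]]
-0.9 [[266.0, 209.0], [267.0, 213.0], [268.0, 216.0]] [[277.0, 202.0], [272.0, 194.0], [267.0, 186.0]]
-0.85 [[265.0, 208.0],
[... 1802 characters left out ...]
5.0], [282.0, 177.0], [277.0, 168.0]]
0.05 [[242.0, 205.0], [243.0, 208.0], [243.0, 212.0]] [[287.0, 184.0], [282.0, 176.0], [277.0, 167.0]]
0.1 [[241.0, 205.0], [242.0, 209.0], [242.0, 213.0]] [[287.0, 183.0], [282.0, 175.0], [277.0, 167.0]]
0.15 [[240.0, 205.0], [240.0, 209.0], [241.0, 213.0]] [[287.0, 182.0], [282.0, 174.0], [277.0, 166.0]]
t 267.35135135135135 215.1891891891892 263 272 211 220 [ 43.36586236 -50.07856488  66.53097378] [ 52.45068274 -39.09019954  74.27374292] [ 32.22608708 -61.44299231  55.08545311]
s 264.9330357142857 189.48660714285714 4 526 0 362 [ 43.23916871 -86.97139966  77.75925941] [413.62343749  58.06799232 704.03003906] [-361.5970354  -870.0562894    12.89423425]
```

```bash
python3 - <<'E'
from h import *
from scipy.spatial.transform import Rotation as R
s=telemetry.get_state(); w=dict(np.load('wrist0.npz'))
E=w['extrinsics']; c=-E[:3,:3].T@E[:3,3]
q=s['ee_rot']; Rt=R.from_quat(np.r_[q[1:],q[0]]).as_matrix()
print('cam in tool',Rt.T@(c-s['tool_pos']), Rt.round(3).tolist(), 'view dir in tool',Rt.T@E[2,:3])
T=Tm(.54676,.09529,.2431)@HU
Rd=np.c_[T[:3,0],-T[:3,1],-T[:3,2]]
for th in (-.87,):
  for g in (.042,.12,.2): print(ap(T,[.065*np.cos(th),.065*np.sin(th),g])-0*Rd[:,2])
for sg in (1,-1):
  D=Rd.copy(); D[:,:2]*=sg
  print(R.from_matrix(D@Rt.T).as_rotvec())
print(T.round(4).tolist())
E
```

```text
cam in tool [ 0.07457737  0.000766   -0.14543839] [[0.905, 0.425, -0.0], [0.425, -0.905, 0.002], [0.0, -0.002, -1.0]] view dir in tool [-2.71265163e-01  6.69010513e-05  9.62504653e-01]
[[0.57836067 0.05194067 0.21577843]]
[[0.54636571 0.04400577 0.28647044]]
[[0.51355037 0.03586741 0.35897506]]
[ 0.14452322 -0.41213939 -0.19300705]
[-0.60424409 -0.21693804  2.88015932]
[[0.8797, -0.2407, -0.4102, 0.5468], [0.2182, 0.9706, -0.1017, 0.0953], [0.4226, 0.0, 0.9063, 0.16], [0.0, 0.0, 0.0, 1.0]]
```

Emit:
{"op": "step_arm", "data": {
  "deltas": [
    [8, 30, 14, 0.0145, -0.0412, -0.0193, 0],
    [8, 30, 14, 0.0145, -0.0412, -0.0193, 0],
    [8, 30, 14, 0.0145, -0.0412, -0.0193, 0],
    [8, 30, 14, 0.0145, -0.0412, -0.0193, 0],
    [8, 30, 14, 0.0145, -0.0412, -0.0193, 0],
    [8, 30, 14, 0.0145, -0.0412, -0.0193, 0],
    [8, 30, 14, 0.0145, -0.0412, -0.0193, 0],
    [8, 30, 14, 0.0145, -0.0412, -0.0193, 0],
    [8, 30, 14, 0.0145, -0.0412, -0.0193, 0],
    [8, 30, 14, 0.0145, -0.0412, -0.0193, 0]
  ]
}}

```text
time: 1.15
tool_pos: [0.3457, -0.2643, 0.3799]
ee_rot: [-0.026, 0.969, 0.118, 0.216]
contact_force: [0.3, 0.2, 0.1]
finger_gap: 0.087
```

Emit:
{"op": "step_arm", "data": {
  "deltas": [
    [18, 30, -4, 0, 0, 0, 0],
    [18, 30, -4, 0, 0, 0, 0],
    [18, 30, -4, 0, 0, 0, 0],
    [18, 30, -4, 0, 0, 0, 0],
    [18, 30, -4, 0, 0, 0, 0],
    [18, 30, -4, 0, 0, 0, 0],
    [18, 30, -4, 0, 0, 0, 0],
    [18, 30, -4, 0, 0, 0, 0],
    [18, 30, -4, 0, 0, 0, 0],
    [18, 30, -4, 0, 0, 0, 0]
  ]
}}

```text
time: 2.15
tool_pos: [0.5258, 0.0358, 0.3393]
ee_rot: [-0.026, 0.969, 0.118, 0.215]
contact_force: [-0.1, -0.1, -1.1]
finger_gap: 0.0869
```

```bash
cat >> h.py <<'E'
from scipy.spatial.transform import Rotation as R
UQ=(.54676,.09529,.2431)
TH=Tm(*UQ)@HU
def st():
    s=telemetry.get_state(); q=s['ee_rot']; Rt=R.from_quat(np.r_[q[1:],q[0]]).as_matrix()
    g=s['tool_pos']-.002*Rt[:,2]; gh=ap(np.linalg.inv(TH),g)[0]
    f=TH[:3,:3].T@s['contact_force']; th=np.arctan2(gh[1],gh[0])
    print('t',round(s['time'],2),'q',s['q'].round(2),'grasp hub mm',(gh*1000).round(1),'th',round(th,3),'r',round(np.hypot(gh[0],gh[1])*1000,1),'F hub',f.round(1),'Ftan',round(-f[0]*np.sin(th)+f[1]*np.cos(th),2),'gap',round(s['finger_gap'],4))
    print('tool axes in hub',(TH[:3,:3].T@Rt).round(3).tolist())
    return s,Rt,gh,th
def snap(n,tag):
    p=capture(n); save(p,tag); np.savez(tag+'.npz',**{k:p[k] for k in ['color','z_map','mtx','dist_coeffs','extrinsics']}); return p
E
python3 - <<'E'
from h import *
st(); p=snap('scene','s1'); crop(p,'s1z',185,100,385,310,2.8); snap('wrist','w1'); snap('top','t1')
E
```

```text
t 2.15 q [-0.26  0.13  1.84  0.28  0.81  0.91] grasp hub mm [ 44.4 -52.7 179.1] th -0.87 r 68.9 F hub [-0.6 -0.1 -1. ] Ftan -0.52 gap 0.0869
tool axes in hub [[1.0, 0.0, -0.0], [0.0, -1.0, -0.001], [-0.0, 0.001, -1.0]]
```

View pics/s1z.png

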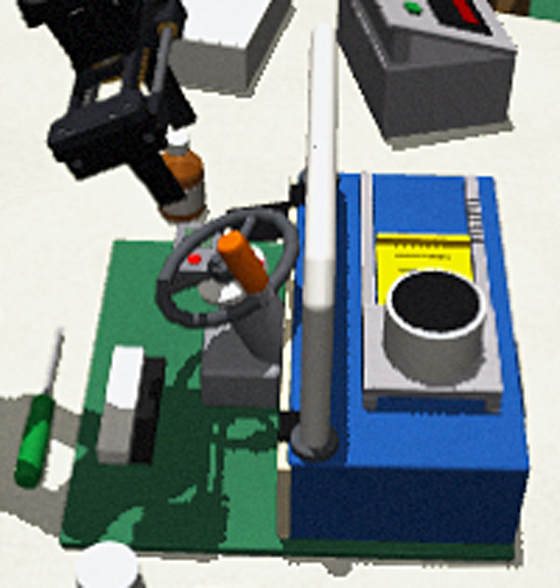

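View pics/w1.png

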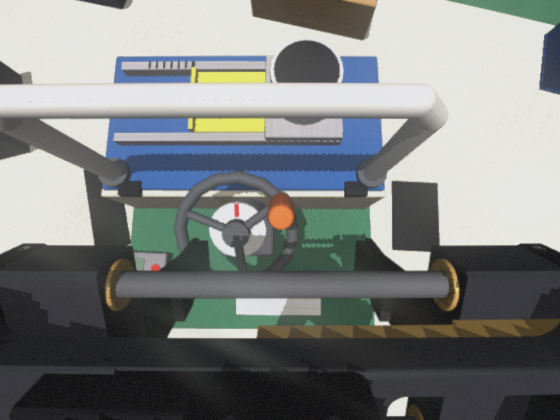

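View pics/t1.png

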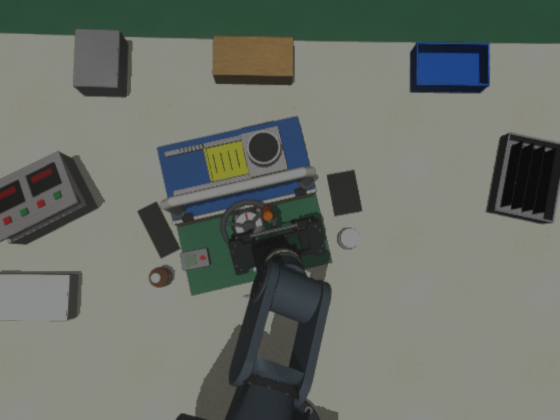

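```bash
cat >> h.py <<'E'
def load(n): return dict(np.load(n+'.npz'))
def handle(p,TH=TH,guess=None):
    C=cloud(p); hsv=cv2.cvtColor(p['color'],cv2.COLOR_RGB2HSV)
    Q=ap(np.linalg.inv(TH),C.reshape(-1,3)).reshape(C.shape)
    o=(abs(hsv[...,0].astype(int)-8)<7)&(hsv[...,1]>150)&(np.hypot(Q[...,0],Q[...,1])<.1)&(Q[...,2]>0)&(Q[...,2]<.09)
    return o,Q[o]*1000
E
python3 - <<'E'
from h import *
from scipy.optimize import least_squares
for n in ('t0','w1','t1','s1'):
    p=load({'t0':'top0'}.get(n,n)); o,Q=handle(p); 
    # fit cylinder surface: axis (x,y) radius 13 for side points, ignoring top cap
    m=Q[:,2]<64
    r=least_squares(lambda c:np.minimum(np.hypot(Q[m,0]-c[0],Q[m,1]-c[1])-13,20),[43,-50],loss='soft_l1')
    cap=Q[Q[:,2]>65]
    print(n,len(Q),r.x.round(1),np.hypot(*r.x),np.arctan2(r.x[1],r.x[0]),'cap',cap.mean(0).round(1) if len(cap) else '',Q[:,2].max())
E
```

```text
t0 108 [ 39.6 -50.2] 63.94677547269604 -0.9034793318730973 cap [ 42.  -50.4  68.1] 74.27364860985907
w1 497 [ 40.4 -48.1] 62.764528718301754 -0.8724025827387653 cap [ 42.6 -49.   67.1] 69.1466062808775
t1 113 [ 39.8 -49.7] 63.650023733685785 -0.895305637927331 cap [ 42.8 -49.8  67.9] 73.95596270052724
s1 208 [ 37.8 -48.8] 61.69215980099915 -0.9113980939605388 cap [ 38.3 -53.2  67.5] 69.2700091058891
```

Emit:
{"op": "step_arm", "data": {
  "deltas": [
    [5.3, 1.6, -12.5, 0, 0, 0, 0],
    [5.3, 1.6, -12.5, 0, 0, 0, 0],
    [5.3, 1.7, -12.5, 0, 0, 0, 0],
    [5.3, 1.7, -12.5, 0, 0, 0, 0],
    [5.3, 1.7, -12.5, 0, 0, 0, 0],
    [5.3, 1.6, -12.5, 0, 0, 0, 0],
    [5.3, 1.6, -12.5, 0, 0, 0, 0],
    [5.3, 1.7, -12.5, 0, 0, 0, 0],
    [5.3, 1.6, -12.5, 0, 0, 0, 0],
    [5.6, 1.7, -12.7, 0, 0, 0, 0]
  ]
}}

```text
time: 3.3
tool_pos: [0.5792, 0.0502, 0.2136]
ee_rot: [-0.025, 0.969, 0.118, 0.215]
contact_force: [-0.2, -0.3, -1.1]
finger_gap: 0.0869
```

```bash
python3 - <<'E'
from h import *
st(); snap('wrist','w2'); 
E
```

```text
t 3.3 q [-0.2   0.39  1.89  0.39  0.49  0.82] grasp hub mm [ 41.3 -51.6  41.9] th -0.895 r 66.1 F hub [-0.7 -0.3 -0.9] Ftan -0.7 gap 0.0869
tool axes in hub [[1.0, -0.001, -0.0], [-0.001, -1.0, -0.002], [-0.0, 0.002, -1.0]]
```

View pics/w2.png

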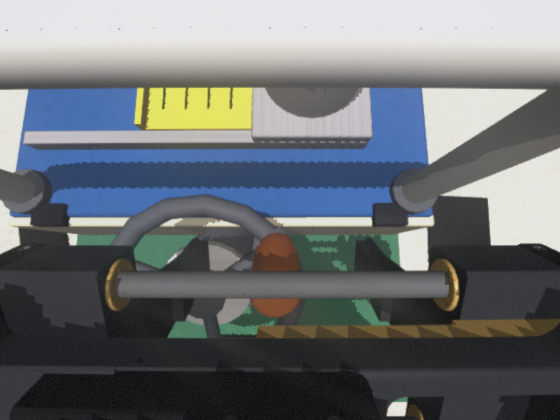

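Emit:
{"op": "step_arm", "data": {
  "deltas": [
    [0, 0, 0, 0, 0, 0, 1],
    [0, 0, 0, 0, 0, 0, 1],
    [0, 0, 0, 0, 0, 0, 1],
    [0, 0, 0, 0, 0, 0, 1],
    [0, 0, 0, 0, 0, 0, 1],
    [0, 0, 0, 0, 0, 0, 1],
    [0, 0, 0, 0, 0, 0, 1],
    [0, 0, 0, 0, 0, 0, 1]
  ]
}}

```text
time: 4.15
tool_pos: [0.5788, 0.0508, 0.2144]
ee_rot: [-0.026, 0.969, 0.118, 0.215]
contact_force: [0.8, 1.9, 0.2]
finger_gap: 0.031
```

```bash
python3 - <<'E'
from h import *
st(); p=snap('top','t2'); crop(p,'t2z',140,105,370,305,3.4)
E
```

```text
t 4.15 q [-0.2   0.39  1.89  0.39  0.49  0.82] grasp hub mm [ 41.5 -50.9  42.7] th -0.887 r 65.7 F hub [ 1.2  1.6 -0.4] Ftan 1.97 gap 0.031
tool axes in hub [[1.0, -0.0, -0.0], [-0.0, -1.0, -0.001], [-0.0, 0.001, -1.0]]
```

View pics/t2z.png

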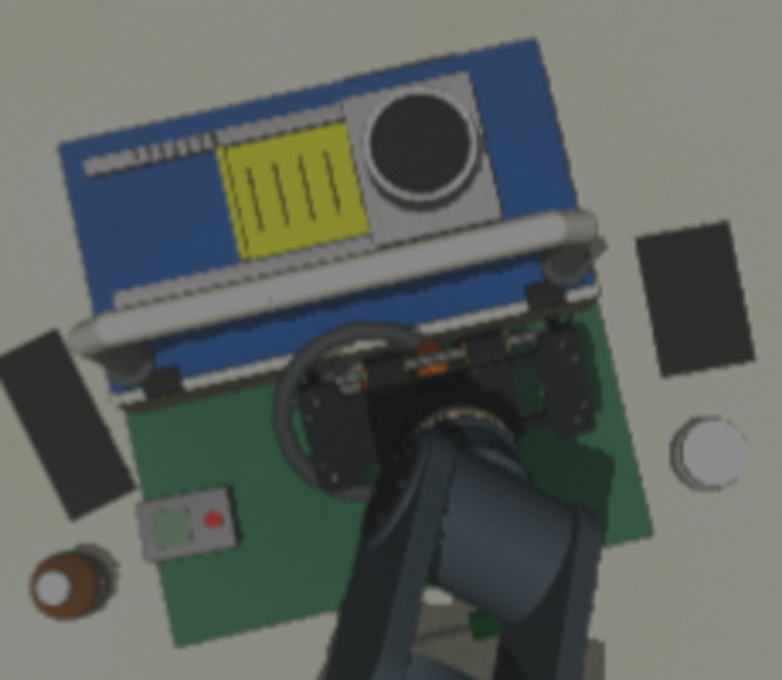

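Emit:
{"op": "step_arm", "data": {
  "deltas": [
    [0, 0, 0, 0, 0, 0, 1],
    [0, 0, 0, 0, 0, 0, 1]
  ]
}}

```text
time: 4.4
tool_pos: [0.5783, 0.051, 0.2141]
ee_rot: [-0.026, 0.969, 0.118, 0.214]
contact_force: [-1.3, 0.1, -0.3]
finger_gap: 0.0253
```

```bash
cat >> h.py <<'E'
def arc(th0,dth,n,r=.065,lean=0.0):
    """rows for moving along the rim circle th0->th0+dth, with lean total rotation about hub y (rad)"""
    t=th0+np.linspace(0,dth,n+1); P=ap(TH,np.c_[r*np.cos(t),r*np.sin(t),0*t])*1000
    rv=TH[:3,1]*lean/n
    acc=np.zeros(3); rows=[]
    for k in range(1,n+1):
        d=np.round(P[k]-P[0]-acc,1); acc+=d; rows.append(d.tolist()+rv.round(3).tolist()+[1])
    print(rows)
E
python3 - <<'E'
from h import *
s,Rt,gh,th=st()
arc(th,.6,10)
E
```

```text
t 4.4 q [-0.2   0.39  1.89  0.39  0.49  0.82] grasp hub mm [ 41.  -50.6  42.6] th -0.89 r 65.1 F hub [-1.3  0.4  0.3] Ftan -0.72 gap 0.0253
tool axes in hub [[1.0, -0.0, -0.001], [-0.0, -1.0, -0.0], [-0.001, 0.0, -1.0]]
[[2.0, 3.1, 1.2, -0.0, 0.0, 0.0, 1], [1.8, 3.3, 1.2, -0.0, 0.0, 0.0, 1], [1.6, 3.3, 1.1, -0.0, 0.0, 0.0, 1], [1.4, 3.5, 1.1, -0.0, 0.0, 0.0, 1], [1.3, 3.6, 0.9, -0.0, 0.0, 0.0, 1], [1.0, 3.6, 0.9, -0.0, 0.0, 0.0, 1], [0.8, 3.8, 0.8, -0.0, 0.0, 0.0, 1], [0.6, 3.8, 0.7, -0.0, 0.0, 0.0, 1], [0.4, 3.8, 0.6, -0.0, 0.0, 0.0, 1], [0.2, 3.8, 0.5, -0.0, 0.0, 0.0, 1]]
```

Emit:
{"op": "step_arm", "data": {
  "deltas": [
    [2.0, 3.1, 1.2, 0, 0, 0, 1],
    [1.8, 3.3, 1.2, 0, 0, 0, 1],
    [1.6, 3.3, 1.1, 0, 0, 0, 1],
    [1.4, 3.5, 1.1, 0, 0, 0, 1],
    [1.3, 3.6, 0.9, 0, 0, 0, 1],
    [1.0, 3.6, 0.9, 0, 0, 0, 1],
    [0.8, 3.8, 0.8, 0, 0, 0, 1],
    [0.6, 3.8, 0.7, 0, 0, 0, 1],
    [0.4, 3.8, 0.6, 0, 0, 0, 1],
    [0.2, 3.8, 0.5, 0, 0, 0, 1]
  ]
}}

```text
time: 5.4
tool_pos: [0.5919, 0.0862, 0.2247]
ee_rot: [-0.025, 0.969, 0.118, 0.217]
contact_force: [4.3, -3.1, 2.4]
finger_gap: 0.0252
```

```bash
python3 - <<'E'
from h import *
s,Rt,gh,th=st()
arc(-.29,.3,10)
E
```

```text
t 5.4 q [-0.11  0.39  1.84  0.31  0.51  0.98] grasp hub mm [ 65.1 -19.7  43. ] th -0.294 r 68.0 F hub [ 4.1 -4.1  0.7] Ftan -2.7 gap 0.0252
tool axes in hub [[1.0, -0.0, 0.004], [-0.0, -1.0, -0.003], [0.004, 0.003, -1.0]]
[[0.0, 1.9, 0.2, -0.0, 0.0, 0.0, 1], [-0.0, 2.0, 0.2, -0.0, 0.0, 0.0, 1], [-0.1, 1.9, 0.2, -0.0, 0.0, 0.0, 1], [-0.2, 2.0, 0.2, -0.0, 0.0, 0.0, 1], [-0.2, 1.9, 0.1, -0.0, 0.0, 0.0, 1], [-0.2, 1.9, 0.1, -0.0, 0.0, 0.0, 1], [-0.3, 1.9, 0.1, -0.0, 0.0, 0.0, 1], [-0.4, 2.0, 0.0, -0.0, 0.0, 0.0, 1], [-0.4, 1.9, 0.0, -0.0, 0.0, 0.0, 1], [-0.4, 1.9, 0.0, -0.0, 0.0, 0.0, 1]]
```

Emit:
{"op": "step_arm", "data": {
  "deltas": [
    [0.2, 1.9, 0.2, 0, 0, 0, 1],
    [0.1, 2.0, 0.2, 0, 0, 0, 1],
    [0, 1.9, 0.2, 0, 0, 0, 1],
    [0, 2.0, 0.2, 0, 0, 0, 1],
    [-0.1, 1.9, 0.1, 0, 0, 0, 1]
  ]
}}

```text
time: 5.9
tool_pos: [0.5921, 0.0959, 0.2258]
ee_rot: [-0.025, 0.969, 0.118, 0.217]
contact_force: [5.1, -0.1, 5.7]
finger_gap: 0.0251
```

```bash
python3 - <<'E'
from h import *
s,Rt,gh,th=st()
p=snap('top','t3'); crop(p,'t3z',140,105,370,305,3.4)
arc(-.14,.15,5)
E
```

```text
t 5.9 q [-0.09  0.39  1.84  0.29  0.51  1.01] grasp hub mm [ 67.9 -10.3  42.9] th -0.151 r 68.6 F hub [ 6.8 -1.3  3.1] Ftan -0.27 gap 0.0251
tool axes in hub [[1.0, -0.0, 0.005], [-0.0, -1.0, -0.003], [0.005, 0.003, -1.0]]
[[-0.3, 1.9, 0.1, -0.0, 0.0, 0.0, 1], [-0.3, 2.0, 0.1, -0.0, 0.0, 0.0, 1], [-0.3, 1.9, 0.0, -0.0, 0.0, 0.0, 1], [-0.4, 1.9, 0.1, -0.0, 0.0, 0.0, 1], [-0.5, 1.9, -0.0, -0.0, 0.0, 0.0, 1]]
```

View pics/t3z.png

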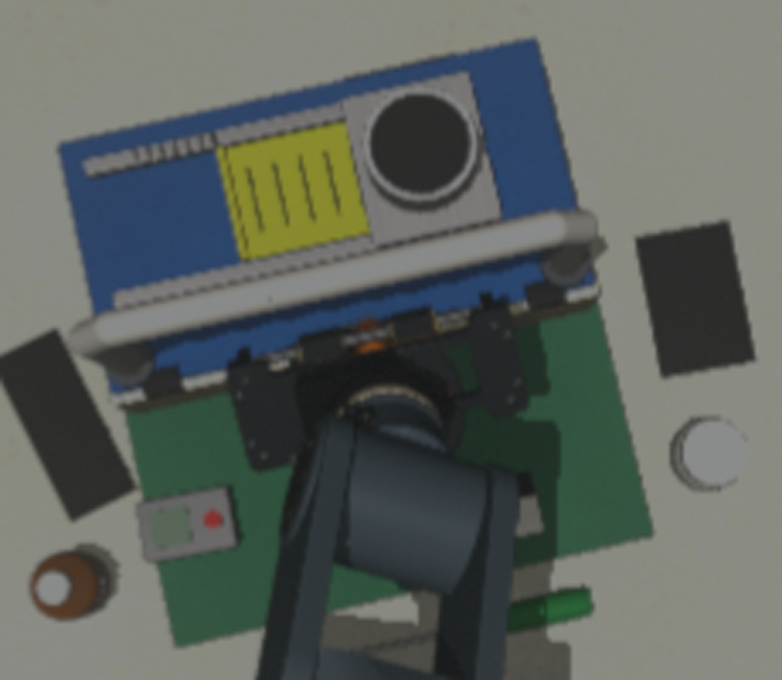

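```bash
cat >> h.py <<'E'
TH[:3,3]=ap(TH,[.0043,.0025,0])[0]
E
python3 - <<'E'
from h import *
s,Rt,gh,th=st()
arc(th,.3,10)
E
```

```text
t 5.95 q [-0.09  0.39  1.84  0.29  0.51  1.01] grasp hub mm [ 63.6 -12.5  43. ] th -0.194 r 64.8 F hub [ 6.5 -2.3  2. ] Ftan -0.98 gap 0.0254
tool axes in hub [[1.0, -0.0, 0.005], [-0.0, -1.0, -0.003], [0.005, 0.003, -1.0]]
[[-0.2, 1.9, 0.1, -0.0, 0.0, 0.0, 1], [-0.2, 2.0, 0.2, -0.0, 0.0, 0.0, 1], [-0.2, 1.9, 0.1, -0.0, 0.0, 0.0, 1], [-0.3, 1.9, 0.0, -0.0, 0.0, 0.0, 1], [-0.4, 1.9, 0.1, -0.0, 0.0, 0.0, 1], [-0.4, 1.9, 0.0, -0.0, 0.0, 0.0, 1], [-0.5, 1.9, 0.0, -0.0, 0.0, 0.0, 1], [-0.5, 1.9, -0.0, -0.0, 0.0, 0.0, 1], [-0.6, 1.9, -0.1, -0.0, 0.0, 0.0, 1], [-0.6, 1.8, -0.0, -0.0, 0.0, 0.0, 1]]
```

Emit:
{"op": "step_arm", "data": {
  "deltas": [
    [1.0, 2.2, 0.6, 0, 0, 0, 1],
    [1.0, 2.2, 0.7, 0, 0, 0, 1],
    [-0.2, 1.9, 0.1, 0, 0, 0, 1],
    [-0.3, 1.9, 0.0, 0, 0, 0, 1],
    [-0.4, 1.9, 0.1, 0, 0, 0, 1]
  ]
}}

```text
time: 6.45
tool_pos: [0.5915, 0.1058, 0.226]
ee_rot: [-0.025, 0.969, 0.118, 0.215]
contact_force: [2.8, -3.9, 5.0]
finger_gap: 0.0254
```

```bash
python3 - <<'E'
from h import *
s,Rt,gh,th=st()
arc(th,.3,10)
E
```

```text
t 6.45 q [-0.07  0.39  1.83  0.27  0.51  1.05] grasp hub mm [65.3 -3.1 42.4] th -0.047 r 65.3 F hub [ 3.7 -4.5  3.8] Ftan -4.31 gap 0.0254
tool axes in hub [[1.0, 0.001, 0.0], [0.001, -1.0, -0.003], [0.0, 0.003, -1.0]]
[[-0.4, 1.9, 0.0, -0.0, 0.0, 0.0, 1], [-0.5, 1.9, 0.0, -0.0, 0.0, 0.0, 1], [-0.5, 1.9, 0.0, -0.0, 0.0, 0.0, 1], [-0.6, 1.8, -0.0, -0.0, 0.0, 0.0, 1], [-0.6, 1.9, -0.1, -0.0, 0.0, 0.0, 1], [-0.6, 1.8, -0.1, -0.0, 0.0, 0.0, 1], [-0.8, 1.8, -0.1, -0.0, 0.0, 0.0, 1], [-0.7, 1.8, -0.2, -0.0, 0.0, 0.0, 1], [-0.8, 1.8, -0.1, -0.0, 0.0, 0.0, 1], [-0.9, 1.7, -0.2, -0.0, 0.0, 0.0, 1]]
```

Emit:
{"op": "step_arm", "data": {
  "deltas": [
    [-0.4, 1.9, 0, 0, 0, 0, 1],
    [-0.5, 1.9, 0, 0, 0, 0, 1],
    [-0.5, 1.9, 0, 0, 0, 0, 1]
  ]
}}

```text
time: 6.75
tool_pos: [0.5902, 0.1112, 0.2261]
ee_rot: [-0.025, 0.969, 0.118, 0.215]
contact_force: [2.6, -3.7, 6.0]
finger_gap: 0.0252
```

```bash
python3 - <<'E'
from h import *
s,Rt,gh,th=st()
E
```

```text
t 6.75 q [-0.06  0.39  1.84  0.26  0.51  1.07] grasp hub mm [65.4  2.5 42.5] th 0.039 r 65.4 F hub [ 4.  -4.3  4.7] Ftan -4.43 gap 0.0252
tool axes in hub [[1.0, 0.001, 0.001], [0.001, -1.0, -0.003], [0.001, 0.003, -1.0]]
```

Emit:
{"op": "step_arm", "data": {
  "deltas": [
    [-0.6, 1.9, 0, 0, 0, 0, 1],
    [-0.6, 1.8, -0.1, 0, 0, 0, 1],
    [-0.6, 1.8, -0.1, 0, 0, 0, 1]
  ]
}}

```text
time: 7.05
tool_pos: [0.5885, 0.1168, 0.2259]
ee_rot: [-0.025, 0.969, 0.118, 0.215]
contact_force: [2.8, -4.0, 5.7]
finger_gap: 0.0251
```

```bash
python3 - <<'E'
from h import *
s,Rt,gh,th=st()
p=snap('top','t4'); crop(p,'t4z',180,130,270,200,8);arc(th,.3,10)
E
```

```text
t 7.05 q [-0.05  0.39  1.84  0.25  0.5   1.08] grasp hub mm [65.   8.3 42.4] th 0.128 r 65.5 F hub [ 4.  -4.5  4.4] Ftan -5.02 gap 0.0251
tool axes in hub [[1.0, 0.0, 0.001], [0.0, -1.0, -0.003], [0.001, 0.003, -1.0]]
[[-0.7, 1.8, -0.1, -0.0, 0.0, 0.0, 1], [-0.8, 1.8, -0.2, -0.0, 0.0, 0.0, 1], [-0.8, 1.8, -0.1, -0.0, 0.0, 0.0, 1], [-0.8, 1.7, -0.2, -0.0, 0.0, 0.0, 1], [-0.9, 1.7, -0.2, -0.0, 0.0, 0.0, 1], [-1.0, 1.7, -0.3, -0.0, 0.0, 0.0, 1], [-1.0, 1.7, -0.2, -0.0, 0.0, 0.0, 1], [-1.0, 1.6, -0.3, -0.0, 0.0, 0.0, 1], [-1.1, 1.6, -0.3, -0.0, 0.0, 0.0, 1], [-1.1, 1.6, -0.3, -0.0, 0.0, 0.0, 1]]
```

View pics/t4z.png

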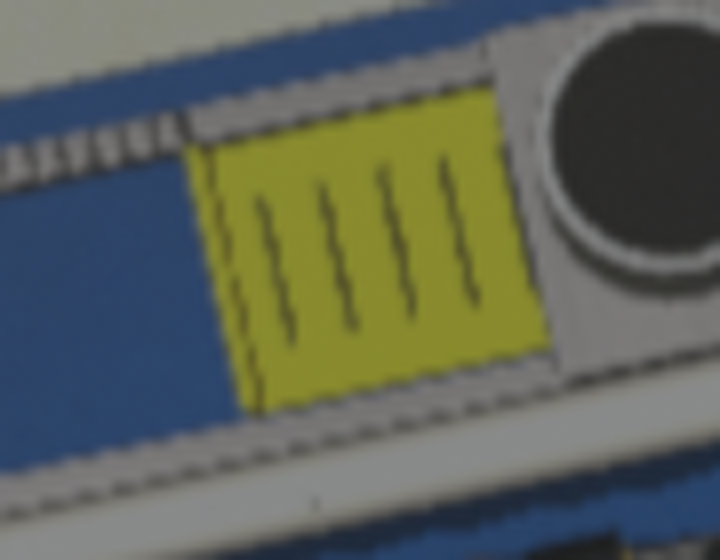

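```bash
cat >> h.py <<'E'
def rect(p,z=.133,x=(.12,.24),y=(-.05,.15),d=.0005):
    xs=np.arange(x[0],x[1],d); ys=np.arange(y[0],y[1],d); X,Y=np.meshgrid(xs,ys,indexing='ij')
    uv=proj(p,ap(Tm(*UQ),np.c_[X.ravel(),Y.ravel(),0*X.ravel()+z])).reshape(X.shape+(2,)).astype(np.float32)
    return cv2.remap(p['color'],uv[...,0],uv[...,1],cv2.INTER_LINEAR),xs,ys
def edge(p,x=(.145,.20)):
    im,xs,ys=rect(p,x=x); f=im.astype(float); pr=(np.minimum(f[...,0],f[...,1])-f[...,2]).mean(0)  # yellowness profile over y
    hi=np.percentile(pr,90); lo=np.percentile(pr,5); m=(hi+lo)/2
    k=np.nonzero(pr>m)[0]; k=k[-1]; 
    return (ys[k]+(pr[k]-m)/(pr[k]-pr[k+1])*.0005)*1000
E
python3 - <<'E'
from h import *
for n in ('top0','t1','t2','t3','t4'): print(n,edge(load(n)),edge(load(n),(.16,.18)))
for n in ('scene0','s1'): print(n,edge(load(n),(.17,.2)))
for n in ('w1','w2'): print(n,edge(load(n)))
E
```

```text
top0 72.13497425997437 72.12030411449027
t1 72.14423318667515 72.12260544815477
t2 72.13976494396026 72.11805795847762
t3 72.13158060453411 72.11399647887335
t4 73.49491697994998 73.5424778761063
scene0 84.25831265508695
s1 84.25462023750629
w1 75.90557802093255
w2 77.8215811965813
```

```bash
python3 - <<'E'
from h import *
arc(.13,.6,10); arc(.73,.6,10)
E
```

```text
[[-1.5, 3.6, -0.3, -0.0, 0.0, 0.0, 1], [-1.6, 3.5, -0.3, -0.0, 0.0, 0.0, 1], [-1.9, 3.4, -0.5, -0.0, 0.0, 0.0, 1], [-2.0, 3.3, -0.5, -0.0, 0.0, 0.0, 1], [-2.2, 3.2, -0.7, -0.0, 0.0, 0.0, 1], [-2.4, 3.0, -0.7, -0.0, 0.0, 0.0, 1], [-2.5, 2.8, -0.8, -0.0, 0.0, 0.0, 1], [-2.7, 2.7, -0.9, -0.0, 0.0, 0.0, 1], [-2.8, 2.6, -1.0, -0.0, 0.0, 0.0, 1], [-2.9, 2.3, -1.1, -0.0, 0.0, 0.0, 1]]
[[-3.0, 2.2, -1.1, -0.0, 0.0, 0.0, 1], [-3.2, 1.9, -1.2, -0.0, 0.0, 0.0, 1], [-3.2, 1.8, -1.3, -0.0, 0.0, 0.0, 1], [-3.4, 1.5, -1.3, -0.0, 0.0, 0.0, 1], [-3.4, 1.3, -1.4, -0.0, 0.0, 0.0, 1], [-3.4, 1.2, -1.5, -0.0, 0.0, 0.0, 1], [-3.5, 0.8, -1.4, -0.0, 0.0, 0.0, 1], [-3.5, 0.7, -1.6, -0.0, 0.0, 0.0, 1], [-3.6, 0.4, -1.5, -0.0, 0.0, 0.0, 1], [-3.5, 0.2, -1.6, -0.0, 0.0, 0.0, 1]]
```

Emit:
{"op": "step_arm", "data": {
  "deltas": [
    [-1.5, 3.6, -0.3, 0, 0, 0, 1],
    [-1.6, 3.5, -0.3, 0, 0, 0, 1],
    [-1.9, 3.4, -0.5, 0, 0, 0, 1],
    [-2.0, 3.3, -0.5, 0, 0, 0, 1],
    [-2.2, 3.2, -0.7, 0, 0, 0, 1],
    [-2.4, 3.0, -0.7, 0, 0, 0, 1],
    [-2.5, 2.8, -0.8, 0, 0, 0, 1],
    [-2.7, 2.7, -0.9, 0, 0, 0, 1],
    [-2.8, 2.6, -1.0, 0, 0, 0, 1],
    [-2.9, 2.3, -1.1, 0, 0, 0, 1]
  ]
}}

```text
time: 8.1
tool_pos: [0.5661, 0.1479, 0.2194]
ee_rot: [-0.025, 0.969, 0.118, 0.216]
contact_force: [3.3, -1.8, 6.1]
finger_gap: 0.0248
```

```bash
python3 - <<'E'
from h import *
s,Rt,gh,th=st(); print(edge(snap('top','t5')))
arc(th,.6,10)
E
```

```text
t 8.1 q [0.02 0.39 1.88 0.21 0.46 1.17] grasp hub mm [49.3 43.9 42.5] th 0.728 r 66.0 F hub [ 5.1 -2.6  4.3] Ftan -5.28 gap 0.0248
tool axes in hub [[1.0, 0.0, 0.002], [0.0, -1.0, -0.002], [0.002, 0.002, -1.0]]
77.33211180124235
[[-3.0, 2.2, -1.1, -0.0, 0.0, 0.0, 1], [-3.2, 1.9, -1.2, -0.0, 0.0, 0.0, 1], [-3.2, 1.8, -1.3, -0.0, 0.0, 0.0, 1], [-3.3, 1.5, -1.3, -0.0, 0.0, 0.0, 1], [-3.4, 1.4, -1.4, -0.0, 0.0, 0.0, 1], [-3.5, 1.1, -1.5, -0.0, 0.0, 0.0, 1], [-3.5, 0.9, -1.4, -0.0, 0.0, 0.0, 1], [-3.5, 0.6, -1.6, -0.0, 0.0, 0.0, 1], [-3.6, 0.5, -1.5, -0.0, 0.0, 0.0, 1], [-3.5, 0.2, -1.6, -0.0, 0.0, 0.0, 1]]
```

Emit:
{"op": "step_arm", "data": {
  "deltas": [
    [-3.0, 2.2, -1.1, 0, 0, 0, 1],
    [-3.2, 1.9, -1.2, 0, 0, 0, 1],
    [-3.2, 1.8, -1.3, 0, 0, 0, 1],
    [-3.3, 1.5, -1.3, 0, 0, 0, 1],
    [-3.4, 1.4, -1.4, -0.002, 0.01, 0, 1],
    [-3.5, 1.1, -1.5, -0.002, 0.01, 0, 1],
    [-3.5, 0.9, -1.4, -0.003, 0.01, 0, 1],
    [-3.5, 0.6, -1.6, -0.002, 0.01, 0, 1],
    [-3.6, 0.5, -1.5, -0.003, 0.01, 0, 1],
    [-3.5, 0.2, -1.6, -0.003, 0.01, 0, 1]
  ]
}}

```text
time: 9.15
tool_pos: [0.5315, 0.1604, 0.2048]
ee_rot: [-0.022, 0.975, 0.119, 0.184]
contact_force: [3.7, 3.7, 4.9]
finger_gap: 0.0251
```

```bash
python3 - <<'E'
from h import *
s,Rt,gh,th=st(); print(edge(snap('top','t6')))
arc(th,.6,10,lean=.1)
E
```

```text
t 9.15 q [0.06 0.38 1.92 0.15 0.48 1.27] grasp hub mm [15.6 64.4 42.3] th 1.333 r 66.2 F hub [6.1 2.7 2.5] Ftan -5.29 gap 0.0251
tool axes in hub [[0.998, -0.0, -0.063], [-0.0, -1.0, -0.001], [-0.063, 0.001, -0.998]]
81.33484729219155
[[-3.5, -0.1, -1.6, -0.002, 0.01, 0.0, 1], [-3.6, -0.2, -1.6, -0.002, 0.01, 0.0, 1], [-3.5, -0.6, -1.7, -0.002, 0.01, 0.0, 1], [-3.4, -0.7, -1.6, -0.002, 0.01, 0.0, 1], [-3.4, -1.0, -1.7, -0.002, 0.01, 0.0, 1], [-3.4, -1.2, -1.6, -0.002, 0.01, 0.0, 1], [-3.2, -1.4, -1.6, -0.002, 0.01, 0.0, 1], [-3.2, -1.6, -1.7, -0.002, 0.01, 0.0, 1], [-3.0, -1.9, -1.5, -0.002, 0.01, 0.0, 1], [-3.0, -2.0, -1.6, -0.002, 0.01, 0.0, 1]]
```

Emit:
{"op": "step_arm", "data": {
  "deltas": [
    [-3.5, -0.1, -1.6, -0.002, 0.01, 0, 1],
    [-3.6, -0.2, -1.6, -0.002, 0.01, 0, 1],
    [-3.5, -0.6, -1.7, -0.003, 0.01, 0, 1],
    [-3.4, -0.7, -1.6, -0.002, 0.01, 0, 1],
    [-3.4, -1.0, -1.7, -0.003, 0.01, 0, 1],
    [-3.4, -1.2, -1.6, -0.002, 0.01, 0, 1],
    [-3.2, -1.4, -1.6, -0.003, 0.01, 0, 1],
    [-3.2, -1.6, -1.7, -0.002, 0.01, 0, 1],
    [-3.0, -1.9, -1.5, -0.003, 0.01, 0, 1],
    [-3.0, -2.0, -1.6, -0.002, 0.01, 0, 1]
  ]
}}

```text
time: 10.2
tool_pos: [0.4977, 0.1491, 0.1882]
ee_rot: [-0.016, 0.984, 0.12, 0.133]
contact_force: [0.2, 3.9, 4.1]
finger_gap: 0.0251
```

```bash
python3 - <<'E'
from h import *
s,Rt,gh,th=st(); print(edge(snap('top','t7')))
arc(th,.6,10,lean=.06)
E
```

```text
t 10.2 q [0.05 0.39 1.94 0.1  0.55 1.3 ] grasp hub mm [-23.5  61.5  42.2] th 1.935 r 65.8 F hub [2.7 3.8 3.3] Ftan -3.89 gap 0.0251
tool axes in hub [[0.986, -0.0, -0.167], [-0.0, -1.0, -0.0], [-0.167, 0.0, -0.986]]
85.25411922833662
[[-2.8, -2.2, -1.5, -0.001, 0.006, 0.0, 1], [-2.7, -2.5, -1.5, -0.001, 0.006, 0.0, 1], [-2.5, -2.6, -1.4, -0.001, 0.006, 0.0, 1], [-2.4, -2.7, -1.4, -0.001, 0.006, 0.0, 1], [-2.2, -3.0, -1.3, -0.001, 0.006, 0.0, 1], [-2.0, -3.0, -1.3, -0.001, 0.006, 0.0, 1], [-1.9, -3.3, -1.2, -0.001, 0.006, 0.0, 1], [-1.6, -3.3, -1.1, -0.001, 0.006, 0.0, 1], [-1.5, -3.4, -1.1, -0.001, 0.006, 0.0, 1], [-1.3, -3.6, -1.0, -0.001, 0.006, 0.0, 1]]
```

Emit:
{"op": "step_arm", "data": {
  "deltas": [
    [-2.8, -2.2, -1.5, 0, 0, 0, 1],
    [-2.7, -2.5, -1.5, 0, 0, 0, 1],
    [-2.5, -2.6, -1.4, 0, 0, 0, 1],
    [-2.4, -2.7, -1.4, 0, 0, 0, 1],
    [-2.2, -3.0, -1.3, 0, 0, 0, 1],
    [-2.0, -3.0, -1.3, 0, 0, 0, 1],
    [-1.9, -3.3, -1.2, 0, 0, 0, 1],
    [-1.6, -3.3, -1.1, 0, 0, 0, 1],
    [-1.5, -3.4, -1.1, 0, 0, 0, 1],
    [-1.3, -3.6, -1.0, 0, 0, 0, 1]
  ]
}}

```text
time: 11.25
tool_pos: [0.4771, 0.1193, 0.1756]
ee_rot: [-0.016, 0.984, 0.12, 0.134]
contact_force: [-1.1, 4.9, 4.5]
finger_gap: 0.0247
```

```bash
python3 - <<'E'
from h import *
s,Rt,gh,th=st(); print(edge(snap('top','t8')))
arc(th,.6,10)
E
```

```text
t 11.25 q [-0.03  0.38  2.02  0.15  0.48  1.18] grasp hub mm [-53.4  37.5  42.2] th 2.529 r 65.3 F hub [2. 5. 4.] Ftan -5.26 gap 0.0247
tool axes in hub [[0.986, -0.0, -0.165], [-0.0, -1.0, -0.0], [-0.165, 0.0, -0.986]]
89.04372920825028
[[-1.1, -3.6, -0.9, -0.0, 0.0, 0.0, 1], [-0.9, -3.7, -0.8, -0.0, 0.0, 0.0, 1], [-0.7, -3.8, -0.8, -0.0, 0.0, 0.0, 1], [-0.5, -3.8, -0.6, -0.0, 0.0, 0.0, 1], [-0.2, -3.9, -0.6, -0.0, 0.0, 0.0, 1], [-0.1, -3.8, -0.4, -0.0, 0.0, 0.0, 1], [0.2, -3.9, -0.4, -0.0, 0.0, 0.0, 1], [0.3, -3.9, -0.3, -0.0, 0.0, 0.0, 1], [0.6, -3.8, -0.1, -0.0, 0.0, 0.0, 1], [0.8, -3.9, -0.1, -0.0, 0.0, 0.0, 1]]
```

Emit:
{"op": "step_arm", "data": {
  "deltas": [
    [-1.1, -3.6, -0.9, 0, 0, 0, 1],
    [-0.9, -3.7, -0.8, 0, 0, 0, 1],
    [-0.7, -3.8, -0.8, 0, 0, 0, 1],
    [-0.5, -3.8, -0.6, 0, 0, 0, 1],
    [-0.2, -3.9, -0.6, 0, 0, 0, 1],
    [-0.1, -3.8, -0.4, 0, 0, 0, 1],
    [0.2, -3.9, -0.4, 0, 0, 0, 1],
    [0.3, -3.9, -0.3, 0, 0, 0, 1],
    [0.6, -3.8, -0.1, 0, 0, 0, 1],
    [0.8, -3.9, -0.1, 0, 0, 0, 1]
  ]
}}

```text
time: 12.3
tool_pos: [0.476, 0.0812, 0.1707]
ee_rot: [-0.016, 0.984, 0.12, 0.134]
contact_force: [-2.6, 4.1, 3.4]
finger_gap: 0.0254
```

```bash
python3 - <<'E'
from h import *
s,Rt,gh,th=st(); print(edge(snap('top','t9')))
arc(th,.6,10)
E
```

```text
t 12.3 q [-0.12  0.38  2.04  0.21  0.47  1.03] grasp hub mm [-64.8   0.8  42.2] th 3.129 r 64.8 F hub [0.1 4.6 3.7] Ftan -4.64 gap 0.0254
tool axes in hub [[0.986, -0.0, -0.165], [-0.0, -1.0, -0.0], [-0.165, 0.0, -0.986]]
92.79916502946966
[[1.0, -3.8, 0.0, -0.0, 0.0, 0.0, 1], [1.2, -3.7, 0.2, -0.0, 0.0, 0.0, 1], [1.4, -3.6, 0.2, -0.0, 0.0, 0.0, 1], [1.6, -3.6, 0.3, -0.0, 0.0, 0.0, 1], [1.8, -3.4, 0.4, -0.0, 0.0, 0.0, 1], [1.9, -3.3, 0.5, -0.0, 0.0, 0.0, 1], [2.2, -3.2, 0.6, -0.0, 0.0, 0.0, 1], [2.3, -3.1, 0.7, -0.0, 0.0, 0.0, 1], [2.4, -2.9, 0.8, -0.0, 0.0, 0.0, 1], [2.6, -2.8, 0.9, -0.0, 0.0, 0.0, 1]]
```

Emit:
{"op": "step_arm", "data": {
  "deltas": [
    [1.0, -3.8, 0, 0, 0, 0, 1],
    [1.2, -3.7, 0.2, 0, 0, 0, 1],
    [1.4, -3.6, 0.2, 0, 0, 0, 1],
    [1.6, -3.6, 0.3, 0, 0, 0, 1],
    [1.8, -3.4, 0.4, 0, 0, 0, 1],
    [1.9, -3.3, 0.5, 0, 0, 0, 1],
    [2.2, -3.2, 0.6, 0, 0, 0, 1],
    [2.3, -3.1, 0.7, 0, 0, 0, 1],
    [2.4, -2.9, 0.8, 0, 0, 0, 1],
    [2.6, -2.8, 0.9, 0, 0, 0, 1]
  ]
}}

```text
time: 13.35
tool_pos: [0.4943, 0.0485, 0.1753]
ee_rot: [-0.017, 0.984, 0.12, 0.134]
contact_force: [-1.5, 7.2, 3.9]
finger_gap: 0.0254
```

```bash
python3 - <<'E'
from h import *
s,Rt,gh,th=st(); print(edge(snap('top','t10')))
arc(th,.6,10)
E
```

```text
t 13.35 q [-0.2   0.39  2.01  0.24  0.51  0.94] grasp hub mm [-53.9 -35.3  42.1] th -2.562 r 64.4 F hub [1.9 7.4 3.4] Ftan -5.12 gap 0.0254
tool axes in hub [[0.986, -0.001, -0.165], [-0.001, -1.0, 0.001], [-0.165, -0.001, -0.986]]
96.66807542262691
[[2.7, -2.6, 0.9, -0.0, 0.0, 0.0, 1], [2.9, -2.5, 1.1, -0.0, 0.0, 0.0, 1], [3.0, -2.2, 1.1, -0.0, 0.0, 0.0, 1], [3.1, -2.1, 1.1, -0.0, 0.0, 0.0, 1], [3.2, -1.8, 1.3, -0.0, 0.0, 0.0, 1], [3.3, -1.7, 1.3, -0.0, 0.0, 0.0, 1], [3.3, -1.4, 1.3, -0.0, 0.0, 0.0, 1], [3.4, -1.2, 1.4, -0.0, 0.0, 0.0, 1], [3.5, -1.0, 1.5, -0.0, 0.0, 0.0, 1], [3.5, -0.8, 1.5, -0.0, 0.0, 0.0, 1]]
```

Emit:
{"op": "step_arm", "data": {
  "deltas": [
    [2.7, -2.6, 0.9, 0, 0, 0, 1],
    [2.9, -2.5, 1.1, 0, 0, 0, 1],
    [3.0, -2.2, 1.1, 0, 0, 0, 1],
    [3.1, -2.1, 1.1, 0, 0, 0, 1],
    [3.2, -1.8, 1.3, 0, 0, 0, 1],
    [3.3, -1.7, 1.3, 0, 0, 0, 1],
    [3.3, -1.4, 1.3, 0, 0, 0, 1],
    [3.4, -1.2, 1.4, 0, 0, 0, 1],
    [3.5, -1.0, 1.5, 0, 0, 0, 1],
    [3.5, -0.8, 1.5, 0, 0, 0, 1]
  ]
}}

```text
time: 14.4
tool_pos: [0.5233, 0.0321, 0.1864]
ee_rot: [-0.018, 0.984, 0.12, 0.131]
contact_force: [-5.2, 6.9, 1.0]
finger_gap: 0.025
```

```bash
python3 - <<'E'
from h import *
from scipy.optimize import least_squares
s,Rt,gh,th=st(); e=edge(snap('top','t11')); print(e)
P=np.array([(65.3,-3.1),(65.4,2.5),(65,8.3),(49.3,43.9),(15.6,64.4),(-23.5,61.5),(-53.4,37.5),(-64.8,.8),(-53.9,-35.3),gh[:2]*1000])
E=np.array([np.nan,np.nan,73.495,77.332,81.335,85.254,89.044,92.799,96.668,e])-72.135
c=least_squares(lambda c:np.hypot(P[:,0]-c[0],P[:,1]-c[1])-c[2],[0,0,65]).x; print(c)
t=np.unwrap(np.arctan2(P[:,1]-c[1],P[:,0]-c[0])); print(t.round(3)); 
m=E==E; k=np.polyfit(t[m],E[m],1); print('slope mm/rad',k,40/2/np.pi,'onset',-k[1]/k[0], 'resid',(E[m]-np.polyval(k,t[m])).round(2))
on=np.mean(t[m]-E[m]/(40/2/np.pi)); print('onset fixed slope',on,'turned',t[-1]-on,'by blade',E[-1]*2*np.pi/40)
arc(th,.3,10)
E
```

```text
t 14.4 q [-0.22  0.4   1.92  0.22  0.59  0.94] grasp hub mm [-27.2 -58.2  41.9] th -2.008 r 64.2 F hub [-2.6  8.   2.3] Ftan -5.76 gap 0.025
tool axes in hub [[0.985, -0.002, -0.171], [-0.001, -1.0, 0.004], [-0.171, -0.004, -0.985]]
100.02988849385922
[ 0.32636938  0.91694552 65.13326907]
[-0.062  0.024  0.114  0.72   1.335  1.946  2.544  3.143  3.73   4.277]
slope mm/rad [6.38476896 0.64665791] 6.366197723675814 onset -0.10128133274681463 resid [-0.01 -0.05  0.03  0.05  0.02 -0.05  0.07 -0.06]
onset fixed slope -0.10807060108063105 turned 4.384825597082252 by blade 4.381718838250728
[[1.8, -0.4, 0.8, -0.0, 0.0, 0.0, 1], [1.7, -0.3, 0.7, -0.0, 0.0, 0.0, 1], [1.8, -0.3, 0.8, -0.0, 0.0, 0.0, 1], [1.8, -0.2, 0.8, -0.0, 0.0, 0.0, 1], [1.7, -0.2, 0.7, -0.0, 0.0, 0.0, 1], [1.8, -0.1, 0.8, -0.0, 0.0, 0.0, 1], [1.8, -0.0, 0.8, -0.0, 0.0, 0.0, 1], [1.8, 0.0, 0.8, -0.0, 0.0, 0.0, 1], [1.7, 0.1, 0.9, -0.0, 0.0, 0.0, 1], [1.8, 0.1, 0.8, -0.0, 0.0, 0.0, 1]]
```

Emit:
{"op": "step_arm", "data": {
  "deltas": [
    [1.8, -0.2, 0.8, 0, 0, 0, 1],
    [1.7, -0.1, 0.7, 0, 0, 0, 1],
    [1.8, -0.1, 0.8, 0, 0, 0, 1],
    [1.8, 0, 0.8, 0, 0, 0, 1],
    [1.7, 0, 0.7, 0, 0, 0, 1],
    [1.8, 0.1, 0.8, 0, 0, 0, 1],
    [1.8, 0.2, 0.8, 0, 0, 0, 1],
    [1.8, 0.2, 0.8, 0, 0, 0, 1],
    [1.7, 0.3, 0.9, 0, 0, 0, 1]
  ]
}}

```text
time: 15.35
tool_pos: [0.5391, 0.031, 0.1934]
ee_rot: [-0.017, 0.984, 0.121, 0.13]
contact_force: [-5.8, -1.0, 1.9]
finger_gap: 0.0251
```

```bash
cat >> h.py <<'E'
def chk(n):
    s,Rt,gh,th=st(); p=snap('top',n); e=edge(p)-72.135
    t=np.arctan2(gh[1]*1000-.92,gh[0]*1000-.33)%(2*np.pi)
    print('blade',e,'rad by blade',e*2*np.pi/40,'by handle',t+.105,'target 4.712'); return p
E
python3 - <<'E'
from h import *
chk('t12')
E
```

```text
t 15.35 q [-0.21  0.41  1.88  0.2   0.63  0.97] grasp hub mm [-10.6 -63.1  41.9] th -1.737 r 64.0 F hub [-4.5  0.5  4.2] Ftan -4.55 gap 0.0251
tool axes in hub [[0.985, 0.0, -0.172], [0.001, -1.0, 0.002], [-0.172, -0.002, -0.985]]
blade 29.57825709779192 rad by blade 4.6461417602206625 by handle 4.648268679802948 target 4.712
```

Emit:
{"op": "step_arm", "data": {
  "deltas": [
    [1.9, 0.3, 0.8, 0, 0, 0, 1],
    [1.8, 0.3, 0.8, 0, 0, 0, 1]
  ]
}}

```text
time: 15.6
tool_pos: [0.5429, 0.0313, 0.195]
ee_rot: [-0.016, 0.984, 0.121, 0.13]
contact_force: [-6.2, 0.3, 2.3]
finger_gap: 0.0251
```

```bash
python3 - <<'E'
from h import *
chk('t13')
E
```

```text
t 15.6 q [-0.21  0.41  1.87  0.2   0.64  0.97] grasp hub mm [ -6.5 -63.7  41.8] th -1.673 r 64.0 F hub [-4.4  1.8  4.6] Ftan -4.61 gap 0.0251
tool axes in hub [[0.985, 0.0, -0.172], [0.001, -1.0, 0.001], [-0.172, -0.001, -0.985]]
blade 30.079038212435364 rad by blade 4.72480427376168 by handle 4.711758817001844 target 4.712
```

Emit:
{"op": "step_arm", "data": {
  "deltas": [
    [-1.5, -0.3, -0.7, 0, 0, 0, 1],
    [0, 0, 0, 0, 0, 0, 1],
    [0, 0, 0, 0, 0, 0, 0],
    [0, 0, 0, 0, 0, 0, 0],
    [0, 0, 0, 0, 0, 0, 0],
    [0, 0, 0, 0, 0, 0, 0],
    [0, 0, 0, 0, 0, 0, 0],
    [0, 0, 0, 0, 0, 0, 0],
    [0, 0, 0, 0, 0, 0, 0],
    [0, 0, 0, 0, 0, 0, 0]
  ]
}}

```text
time: 16.65
tool_pos: [0.5446, 0.0315, 0.196]
ee_rot: [-0.016, 0.984, 0.12, 0.134]
contact_force: [0.4, -0.5, -0.4]
finger_gap: 0.0811
```

```bash
python3 - <<'E'
from h import *
chk('t14'); snap('wrist','w14')
E
```

```text
t 16.65 q [-0.21  0.41  1.87  0.2   0.63  0.97] grasp hub mm [ -4.6 -63.9  42. ] th -1.642 r 64.1 F hub [ 0.1 -0.6 -0.4] Ftan 0.11 gap 0.0811
tool axes in hub [[0.986, -0.0, -0.164], [-0.0, -1.0, -0.001], [-0.164, 0.001, -0.986]]
blade 30.123325320512947 rad by blade 4.731760876430944 by handle 4.741757189553788 target 4.712
```

View pics/w14.png

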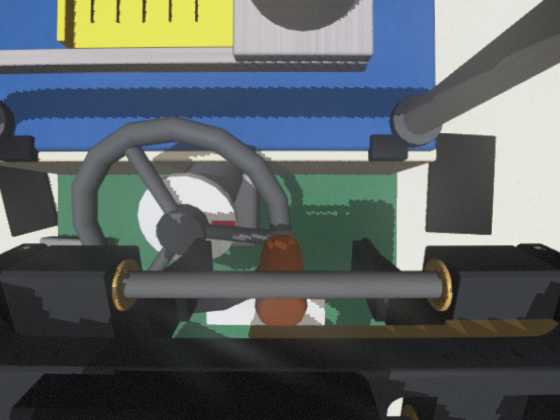

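Emit:
{"op": "step_arm", "data": {
  "deltas": [
    [0, 0, 0, 0, 0, 0, 0],
    [-4, -1, 9, 0, 0, 0, 0],
    [-5, -1, 11, 0, 0, 0, 0],
    [-5, -1, 12, 0, 0, 0, 0],
    [-5, -1, 12, 0, 0, 0, 0],
    [-5, -1, 12, 0, 0, 0, 0],
    [-7, -1, 15, 0, 0, 0, 0],
    [-8, -1, 18, 0, 0, 0, 0],
    [-10, -2, 20, 0, 0, 0, 0],
    [-10, -2, 20, 0, 0, 0, 0]
  ]
}}

```text
time: 17.75
tool_pos: [0.4847, 0.0204, 0.3265]
ee_rot: [-0.016, 0.983, 0.12, 0.135]
contact_force: [-0.2, 0.1, -0.1]
finger_gap: 0.0872
```

Emit:
{"op": "step_arm", "data": {
  "deltas": [
    [-10, -2, 10, 0, 0, 0, 0],
    [-8, -10, 5, 0, 0, 0, 0],
    [-6, -20, 0, 0, 0, 0, 0],
    [-6, -20, 0, 0, 0, 0, 0],
    [-6, -20, 0, 0, 0, 0, 0],
    [-6, -20, 0, 0, 0, 0, 0],
    [-6, -20, 0, 0, 0, 0, 0],
    [-6, -20, 0, 0, 0, 0, 0],
    [0, 0, 0, 0, 0, 0, 0],
    [0, 0, 0, 0, 0, 0, 0]
  ]
}}

```text
time: 18.75
tool_pos: [0.4311, -0.1114, 0.34]
ee_rot: [-0.016, 0.984, 0.119, 0.134]
contact_force: [-0.1, 0.1, 0.0]
finger_gap: 0.0872
```

```bash
python3 - <<'E'
from h import *
p=chk('t15'); crop(p,'t15z',130,95,390,310,2.8); q=snap('scene','s15'); crop(q,'s15z',185,100,385,310,2.8)
for n in ('top0','t15'):
    o,Q=handle(load(n)); cap=Q[Q[:,2]>65]; print(n,cap.mean(0) if len(cap) else len(Q))
# static change mask vs start
d=np.abs(p['color'].astype(int)-load('top0')['color']).max(2)>30
print(d[120:260,140:370].sum())
cv2.imwrite('pics/diff.png',cv2.resize((d*255).astype(np.uint8)[95:310,130:390],None,fx=2.8,fy=2.8))
E
```

```text
t 18.75 q [-0.65  0.06  1.87  0.24  1.05  0.58] grasp hub mm [ -74.8 -175.3  233.6] th -1.974 r 190.6 F hub [-0.1  0.1  0.1] Ftan -0.13 gap 0.0872
tool axes in hub [[0.986, -0.002, -0.164], [-0.002, -1.0, -0.0], [-0.164, 0.001, -0.986]]
blade 30.127610479798108 rad by blade 4.73243398767743 by handle 4.414447066531029 target 4.712
top0 [ 37.73964529 -52.85655438  68.06537246]
t15 [ -8.11130685 -64.9603856   67.9292427 ]
1589
```

View pics/t15z.png

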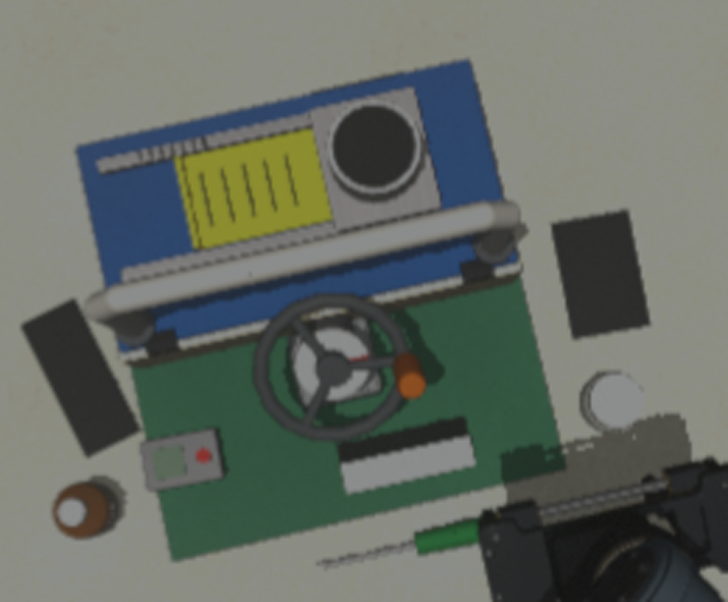

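View pics/s15z.png

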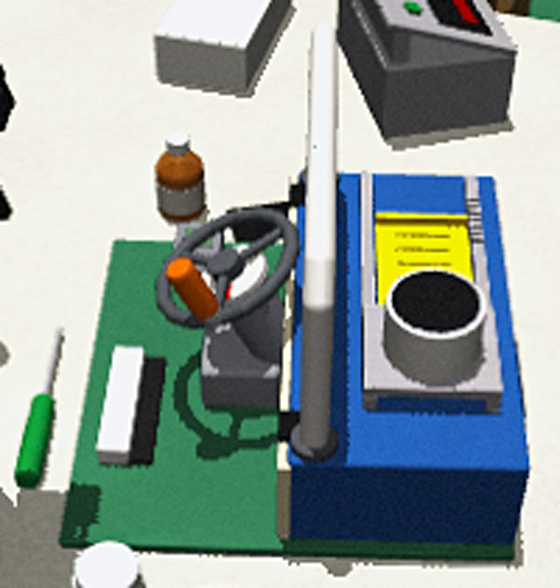

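View pics/diff.png

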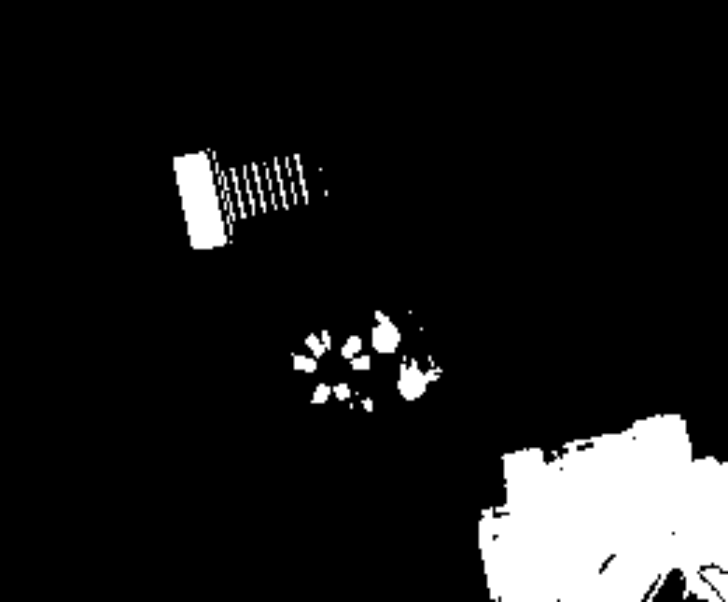

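The blade is 30.1 mm open, the wheel is free, and the difference image shows only the blade, wheel, handle and robot changed.

```bash
python3 -c "
from h import *
print(robot.finish_job())"
```

```text
the job is handed in; nothing more can be done
None
```

The damper is open by three quarters of a turn, the wheel is released with the gripper clear of it, and the job is handed in.

- **Free play:** I gripped the orange handle and turned it counterclockwise. The blade started to move after about 0.87 rad of play. The tangential force rose from under 3 N to about 5 N there, and the blade edge shifted in the top camera.
- **Turning:** I counted from that point and wound about 4.71 rad. Then I eased off the load, opened the gripper and backed away.
- **Last checks:** The top camera puts the blade at 30.1 mm, or 4.73 rad, against a target of 30.0 mm and 4.71 rad. It read the same after I retreated.
- **Handle angle:** At the end of winding it gave 4.71 rad. Just after release the gripper position gave 4.74 rad, but it no longer held the handle, so I relied on the blade reading.
- **Other things:** The contact force was near zero after release. Comparing start and end pictures from the top camera, only the blade, the wheel and handle, and the robot with its shadow had changed. In that last top picture the gripper hid part of the screwdriver's handle; the scene camera showed the whole screwdriver in place.
- **Time:** The robot's clock read just under 19 s of the allowed 58 s.

My first estimate of the wheel's centre was about 5 mm off. I saw this in the side forces early in the turn, when they reached about 7 N, and corrected it.

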